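# Fish the lunchbox tub out of the gap beside the stove

## Robot

A 6-joint arm with a two-finger parallel gripper is mounted at the origin on the work surface. World frame = base frame: x ahead of the robot, y to its left, z up, the work surface at z = 0. Lengths are in m, angles in rad, forces in N, time in s.
With the tool pointing down it reaches from about 0.35 to 0.975 m from the base axis. Payload 4.9 kg.
Tool frame: the origin (TCP) lies midway between the tips of the shut fingers; the grasp point (between the pads) lies 19 mm behind it; z points along the fingers, y is the line along which they close (so a half turn about z gives the same grasp; the last joint's range is limited). The gripper opens to 85 mm and grips with 20 to 120 N. Pads are 22 mm wide; open, the fingers measure 114 mm over their backs; the gripper's body (76 mm by 85 mm) begins 54 mm behind the grasp point. The pads swing forward as they close: fully open they stand 13 mm farther back than shut.
Start: joints at [1.226, 0.053, 1.613, -0, 1.476, -0.119], TCP at [0.14, 0.609, 0.231] pointing down, gripper open.
Joint ranges: [-3.01, 3.01], [-1.01, 2.22], [0.06, 2.58], [-1.02, 4.17], [0.09, 2.62], [-3.14, 3.14]. Speed limits (rad/s): [2.57, 2.57, 3.14, 3.14, 3.14, 3.14].

## Interface

Orientations are given as a unit quaternion [w, x, y, z].
In Python, from plant import * gives the robot as it stands.
- The arm moves only by the tool jog_arm, never from a script. Its argument "targets" is a list of rows, each a list of 3 entries, a list of its own where there are three numbers: the shift along the tool's x, y, z in units of 25 mm (1.0 is 25 mm), then the turn, a rotation vector about the tool's x, y, z in units of 8 degrees (1.0 is 8 degrees), then the opening in per cent of the stroke, from 0 (shut) to 100 (fully open). A call has 1 to 8 rows; each row is the pose to reach, as a shift and turn from the pose commanded when the call began, along the tool's axes at that moment; what a row does not reach only later rows make up. A row lasts 1/8 s, in which the tool goes at most 62.5 mm and 10.7 degrees, less where a joint would pass 70% of its speed; a pose out of reach is approached as far as the arm can. A call with a gripper value outside its range is refused whole. The fingers move at their own pace and stop on an object; the grip force is fixed at half the most. Time passes only in rows, so rows that repeat a pose let the fingers close. It gives the time, the measured TCP pose, the force, the opening and the grip force at its end, in the units of the state.
- state(): the state, without advancing time (a new reading comes with each control period).
- grab_frame(name): name is "scene" or "top" or "wrist"; returns (picture, depth): 400x640x3 uint8, red, green, blue; 400x640 float32, m along the optical axis (not along the pixel's ray), 0 where there is no reading.
- camera_params(name): a dict with "fovy" (degrees; the focal length in pixels is half the picture's height over the tangent of half this angle, whatever the lens; pixels are square), "cx", "cy" (the principal point, pixels), "rvec" (rotation vector, rad) and "tvec" (3), from world to camera coordinates, as OpenCV has them; the wrist camera has in their place "hand_eye" (4x4, takes a point from camera to tool coordinates, whose origin is the TCP and whose axes are the flange's). Camera axes: x right, y down, z forward; pixel columns grow to the right and rows downward; lengths in m; the calibration is good to about 2 mm. A picture is of the moment at which its call begins: read the wrist's pose just before it. camera_params takes no time and is no camera call.
- job_done(): hands the job in; it is judged then, once.
The state is a dict: "time": time; "joint_pos": joint angles; "joint_vel": joint speeds; "joint_efforts": joint torques, N m; "tool_pos": TCP position; "tool_rot": TCP orientation; "contact_force": force on the tool from outside, world axes, zero at the start; "ft_torque": the same for the moment, N m; "gripper_width": opening from 0.0 (shut) to 1.0 (fully open); "grasp_force": force on a finger pad.
Only numpy, scipy, OpenCV 4.12 (cv2) and the standard library are available. Lean on these libraries where they do the work, as an engineer would, in place of code of your own. Each camera call takes 0.05 s, during which the arm holds its last target. There are 200 camera calls.

## Task

The lunchbox's small steel tub has slipped into the narrow gap between the gas stove and the spice drawers: take the hooked rod from its stand, fish the tub all the way out of the gap onto the open counter with the rod (not with the fingers), and lean the rod back in its stand as it was. Then set the tub down, upright and flat, in the empty compartment of the blue lunchbox. Do not drop it, and leave the lunchbox, tiffin carrier, teaspoon and green lid where they are.

Things in the scene. Friction and masses are not known exactly. Their poses are not given: they have to be found in the camera images.
- gap_mouth (a point): Middle of the gap's mouth on the counter (z 0). x points into the gap, away from the robot, y left, z up. The gap is 62 mm wide (y -31 to 31), floored by the counter, open above, in front and behind. Right of it is the fixed gas stove, left the fixed spice unit (see corner), both fronts at x 0. The open counter lies in front (x below 0).
- corner: Stove and spice unit, fixed; same frame as gap_mouth. Right (y -31 to -591): two-burner gas stove 320 mm deep, top at 110 mm, pan supports to 139 mm, 95 mm round burners at x 170, y -181 and -441; knobs stick out 18 mm in front there. Left (y 31 to 151): wooden spice drawers 240 mm deep, 120 mm high, three jars on top to 177 mm (x 79 to 222, y 89 to 133).
- rail (a point): Point of a fixed steel towel rail, 12 mm thick, right above the gap, 30 mm behind its mouth, 290 mm above the counter (axes as gap_mouth). The rail runs level along y, from 170 mm right of the gap's middle to a 12 mm post on the spice unit 116 mm left of it. A gripper working at the mouth must lean back towards the robot to stay in front of it.
- tub: Small open steel tub, 76 mm long (x), 44 mm wide (y), 36 mm high, walls and floor 3 mm, 0.08 to 0.17 kg. Origin: centre of its underside, z up. It starts upright on the counter inside the gap, its length roughly along the gap. The rod's hook fits inside it and can pull on its near wall.
- hook_rod: Steel rod, orange handle, 0.1 kg. Origin: grip point in the handle. In the stand its z is up and the rod runs down and to +x, 35 deg from vertical, along (0.574,0,-0.819). Handle 30 mm above to 35 mm below the origin along the rod, 16 mm thick in y, 20 mm deep. Shank 8 mm thick to an elbow 170 mm along, at (97.5,0,-139.3) mm, then a 40 mm foot bent back 55 deg. Grip across y, leaning along the rod.
- hook_tip (a point): Centre of the round end (radius 4 mm) of the rod's foot, at (83.8, 0, -176.8) mm in the rod's frame; axes of the rod. In the stand it is 4 mm above the counter.
- stand_cradle (a point): Where the rod's origin belongs in its fixed pale metal stand, 181 mm above the counter. x level, from handle to foot, z up; the rod's axes start parallel to these. A U-shaped cradle on a post, 20 mm wide inside, open up and forward, carries the shank 55 mm from the origin along the rod; its prongs reach 18 mm past the shank's centre. The rod lifts straight up out of it.
- stand_toe (a point): Where the rod's tip belongs in the stand (83.8 mm in x and 176.8 mm below stand_cradle, same axes). Here the foot stands on the counter between two upright plates 60 mm high, 50 mm long in x, 20 mm apart in y, with a 10 mm high stop 3 mm in front of the foot.
- bay (a point): Centre of the floor of the lunchbox's empty compartment, 4 mm above the counter; axes of the lunchbox (x its length, z up). The compartment is 120 mm in x by 116 mm in y; outer walls 56 mm high, divider 48 mm high on its +x side.
- lunchbox: Blue open lunchbox 184 mm long (x), 124 mm wide (y; 132 over the clips), 56 mm high, 0.6 kg, loose. Origin: centre of its underside. Its empty compartment is on the -x side (see bay); the other holds a closed steel box, 44 mm high.
- tiffin: Three-tier steel tiffin carrier, 116 mm across (137 mm over straps and latch, along y), 233 mm high, loose; a bystander. Origin: centre of its underside.
- teaspoon: Steel teaspoon 140 mm long, lying on the counter; a bystander. Origin near its middle.
- green_lid: Round green lid, 110 mm across, 19 mm high with its grip, on the counter; a bystander. Origin: centre of its underside.
Mind the look-alikes: they are no part of the job. Of the things that look like the lunchbox, the smaller one is meant. Of the things like the part that bears stand_cradle, leave any that is turquoise; of the rest the larger one is meant.

How it is judged:
On the way, in this order (a step that is already met when the one before it is completed fails the run):
1. the rod pulls on the tub inside the gap (contact force between hook_rod and tub above 0.15 N and x of tub in the frame of gap_mouth above 0.02 m), for 0.05 s.
2. the tub lies upright on the counter, wholly out of the gap's mouth (its centre more than 42 mm in front of it), never touched by the fingers till then (x of tub in the frame of gap_mouth below -0.042 m and height (world z) of tub below 0.01 m and angle between tub's own z axis and vertical below 0.2 rad), for 0.2 s.
At the end, for the whole second after the job is handed in: Tub at rest in the empty compartment: centre within 50 mm of bay in x and y, underside within 6 mm of the floor, upright within 7 degrees. Rod at rest in its stand: origin within 25 mm of stand_cradle, tip within 20 mm of stand_toe (x of tub in the frame of bay between -0.05 and 0.05 m and y of tub in the frame of bay between -0.05 and 0.05 m and z of tub in the frame of bay below 0.006 m and angle between tub's own z axis and vertical below 0.12 rad and linear speed of each of tub, hook_rod below 0.02 m/s and distance between hook_rod and stand_cradle below 0.025 m and distance between hook_tip and stand_toe below 0.02 m); the robot touches nothing.
It fails at once if the fingers touch the tub while it is in the gap or its mouth (contact force between the fingers and tub above 0.5 N and x of tub in the frame of gap_mouth above -0.02 m and y of tub in the frame of gap_mouth between -0.05 and 0.05 m).
It fails at once if the tub is dropped (falls faster than 0.8 m/s, not held) (linear speed of tub above 0.8 m/s and contact force between the fingers and tub below 0.01 N).
It fails at once if the lunchbox, tiffin carrier, teaspoon or green lid is shifted by more than 30 mm (distance of any of lunchbox, tiffin, teaspoon, green_lid from where it was at the start of the episode above 0.03 m).
It also fails if it takes over 69 s, if anything falls off the work surface, if the arm or the gripper's body presses on something with over 40 N, if the wrist force passes 120 N, or if a joint passes its speed limit or range.

## Working session

There is one attempt and no reset: what is moved stays moved. The work goes in short steps, Python scripts to look and compute and a tool call to move; the robot and the scene stay as the last step left them, time stands still between calls to the robot, and variables do not carry over. Pictures are saved under pics/ and viewed, at most 11 in all, crops included, and the job is handed in when it is done.

Besides the shell and the picture viewer there is one more tool, called as name([rows], argument=value, ...), one row to a line, values as JSON. jog_arm: Moves the arm, as the interface text tells. Its arguments: {"type":"object","properties":{"targets":{"type":"array"}},"required":["targets"]}

```bash
mkdir -p pics; cat > h.py <<'E'
from plant import *
import numpy as np, cv2
from scipy.spatial.transform import Rotation as R
def K(p): 
    f=200/np.tan(np.radians(p["fovy"])/2); return f,p["cx"],p["cy"]
def cam(name):
    p=camera_params(name)
    if name=="wrist":
        s=state(); q=s["tool_rot"]; T=np.eye(4); T[:3,:3]=R.from_quat([q[1],q[2],q[3],q[0]]).as_matrix(); T[:3,3]=s["tool_pos"]
        return p,T@np.array(p["hand_eye"])
    Rm=R.from_rotvec(np.ravel(p["rvec"])).as_matrix(); T=np.eye(4); T[:3,:3]=Rm.T; T[:3,3]=-Rm.T@np.ravel(p["tvec"]); return p,T
def cloud(p,T,d):
    f,cx,cy=K(p); v,u=np.mgrid[:d.shape[0],:d.shape[1]]
    P=np.stack([(u-cx)/f*d,(v-cy)/f*d,d],-1); W=P@T[:3,:3].T+T[:3,3]; W[d==0]=np.nan; return W
def ray(p,T,u,v,z):
    f,cx,cy=K(p); r=T[:3,:3]@np.array([(u-cx)/f,(v-cy)/f,1]); o=T[:3,3]; return o+r*(z-o[2])/r[2]
def grab(name,tag):
    p,T=cam(name); im,d=grab_frame(name); cv2.imwrite(f"pics/{tag}.png",im[:,:,::-1]); W=cloud(p,T,d); np.savez(f"{tag}.npz",im=im,d=d,W=W,T=T); return p,T,im,d,W
E
python3 - <<'E'
from h import *
for n in("scene","top"):
    p,T,im,d,W=grab(n,n); print(p,T[:3,3],(d>0).mean())
print(camera_params("wrist"),state())
E
```

```text
{'fovy': 46.6579345550672, 'cx': 327.33049187013006, 'cy': 194.21146017351666, 'rvec': array([ 1.57514972,  1.76775207, -0.92541293]), 'tvec': array([-0.03202173, -0.11390238,  1.88248239])} [1.57595746 0.25016032 1.00574201] 0.99587109375
{'fovy': 55.72381825332955, 'cx': 321.1356987053176, 'cy': 202.05818837331964, 'rvec': array([ 2.16516253, -2.20823597,  0.06319624]), 'tvec': array([0.09186165, 0.44705693, 1.22855224])} [0.37037872 0.07723637 1.25478811] 0.9959921875
{'fovy': 66.14207244565995, 'cx': 317.2976660829582, 'cy': 197.57389223712465, 'hand_eye': array([[-9.16712447e-04, -9.46553041e-01, -3.22546896e-01,
         8.18988349e-02],
       [ 9.99999576e-01, -8.96910438e-04, -2.10012114e-04,
         1.65291610e-04],
       [-9.05080726e-05, -3.22546952e-01,  9.46553462e-01,
        -1.42125357e-01],
       [ 0.00000000e+00,  0.00000000e+00,  0.00000000e+00,
         1.00000000e+00]])} {'time': 0.1, 'joint_pos': array([ 1.22602929e+00,  5.33270745e-02,  1.61417891e+00,  8.77085929e-06,
        1.47596404e+00, -1.19003962e-01]), 'joint_vel': array([ 1.27805268e-03, -1.44188248e-03, -1.35216385e-03, -5.59607617e-04,
       -4.73044628e-04, -9.50197253e-05]), 'joint_efforts': array([ 5.32454635e-05, -3.94903886e+01, -3.71364176e+01, -1.24622406e-04,
        3.95283263e-03, -5.74138539e-06]), 'tool_pos': array([0.13971432, 0.60860619, 0.2301502 ]), 'tool_rot': array([-2.19970464e-04,  1.12642329e-01,  9.93635157e-01, -9.12557659e-04]), 'contact_force': array([-0.69908875, -0.28076472, -0.28307953]), 'ft_torque': array([-0.03011763, -0.05784639,  0.01251994]), 'grasp_force': 0.0, 'gripper_width': 1.004269220892699}
```

View pics/scene.png

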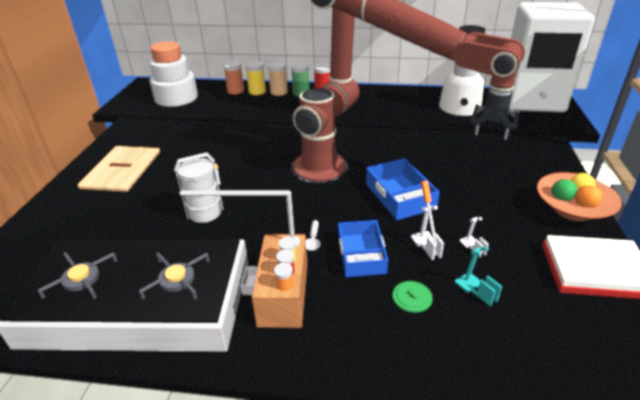

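View pics/top.png

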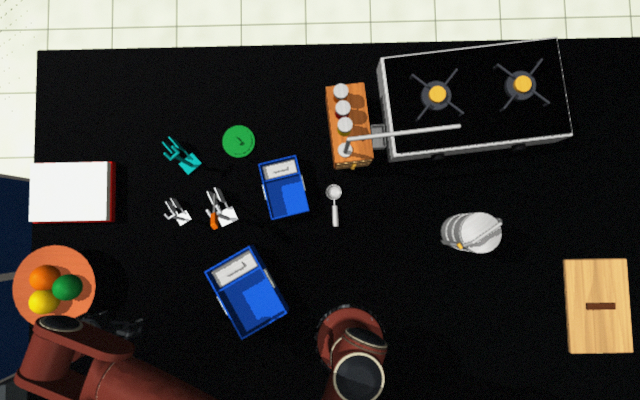

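The top view shows the gap with the tub at about (378,136), the rod and larger stand at (218,207), and the smaller lunchbox at (284,187), with its grey box at the top of the picture. Next I measure these.

```bash
cat > m.py <<'E'
from h import *
def rect(P):
    r=cv2.minAreaRect((P[:,:2]*1000).astype(np.float32)); return np.round(cv2.boxPoints(r)),np.round(r[1],1)
for n in("top","scene"):
    Z=np.load(n+".npz"); im=Z["im"].astype(int); W=Z["W"]; r,g,b=im[...,0],im[...,1],im[...,2]
    hsv=cv2.cvtColor(Z["im"],cv2.COLOR_RGB2HSV); x,y,z=W[...,0],W[...,1],W[...,2]
    u0=dict(top=np.s_[70:170,320:600],scene=np.s_[220:345,0:310])[n]
    reg=np.zeros(x.shape,bool); reg[u0]=1
    print(n,"counter z",np.nanmedian(z))
    wood=reg&(r>b*1.6)&(r>80)&(abs(z-.12)<.008); print("spice",wood.sum(),rect(W[wood]),np.median(z[wood]))
    st=reg&(abs(z-.11)<.006)&~wood; k=cv2.morphologyEx(st.astype(np.uint8),cv2.MORPH_OPEN,np.ones((3,3)))>0
    nl,lab,s,_=cv2.connectedComponentsWithStats(k.astype(np.uint8)); i=1+np.argmax(s[1:,4]); print("stove",rect(W[lab==i]),np.median(z[lab==i]))
    blue=(hsv[...,0]>100)&(hsv[...,0]<130)&(hsv[...,1]>120)&(b>50)&(x>0)&(x<.9)&(abs(y)<.6)&(z>.045)&(z<.07)
    nl,lab,s,_=cv2.connectedComponentsWithStats(cv2.dilate(blue.astype(np.uint8),np.ones((5,5))))
    for i in range(1,nl):
        m=(lab==i)&blue
        if m.sum()>40: print("blue",s[i],rect(W[m]),np.median(z[m]))
    org=(r>180)&(g<150)&(b<80)&(r>1.6*g)
    uo=dict(top=np.s_[190:235,200:235],scene=np.s_[170:215,415:440])[n]; o=np.zeros_like(org); o[uo]=org[uo]
    P=W[o]; P=P[np.isfinite(P).all(1)]; print("handle",len(P),P.mean(0),P.min(0),P.max(0))
    us=dict(top=np.s_[180:235,195:245],scene=np.s_[175:265,405:447])[n]; o=np.zeros_like(org); o[us]=1
    m=o&(z>.012)&np.isfinite(z); v,u=np.nonzero(m); A=np.c_[u,v,np.round(W[m]*1000),im[m]].astype(int); np.savetxt(f"st_{n}.txt",A,fmt="%d"); print("standpts",len(A))
    ut=dict(top=np.s_[115:158,362:396],scene=np.s_[262:300,238:260])[n]; print("gap"); print((z[ut][::3,::3]*1000).round()); 
E
python3 m.py
```

```text
top counter z 0.0006717592212565071
spice 2105 (array([[ 556.,   39.],
       [ 618., -581.],
       [ 859., -557.],
       [ 797.,   63.]], dtype=float32), array([242.3, 622.7])) 0.11966217572916849
stove (array([[ 587., -150.],
       [ 640., -690.],
       [ 902., -665.],
       [ 850., -125.]], dtype=float32), array([263.9, 542.8])) 0.10981694574790635
blue [ 256  153   56   69 1377] (array([[392., 244.],
       [420., 121.],
       [600., 162.],
       [573., 284.]], dtype=float32), array([184.9, 125.3])) 0.05470528320983137
blue [ 202  244   88   96 2039] (array([[ 25., 337.],
       [107., 190.],
       [316., 306.],
       [233., 453.]], dtype=float32), array([239.1, 168.6])) 0.06095444461232835
handle 68 [0.3898066  0.38696523 0.1931466 ] [0.3678047  0.37526108 0.16153121] [0.41396856 0.40135138 0.211027  ]
standpts 432
gap
[[122. 122. 118.  -3.  -2.   2.   1.  27.  71. 101. 109. 109.]
 [116. 120. 119.   0.  -1.  -2.  -0.  16.  66. 103. 105. 112.]
 [117. 121. 123.   2.  -2.  -3.   4.  10.  60.  96.  98. 112.]
 [119. 119. 118.  -6.   5.   1.  -3.  35.  52. 102.  98. 111.]
 [1
[... 1568 characters left out ...]
3638379
handle 25 [0.39867559 0.38209993 0.1854307 ] [0.37909214 0.37513999 0.15891896] [0.41723012 0.38988703 0.21151634]
standpts 1446
gap
[[ 96.  73.  46.  14.  -3.  -3.   2. 118.]
 [ 96.  68.  37.  -3.   1.  -2.  -3. 117.]
 [ 90.  63.  32.  32.  31.  33.  33. 117.]
 [ 80.  53.  25.  27.  21.  19.  22. 122.]
 [ 75.  49.  37.  19.   8.   9.   6. 120.]
 [ 69.  40.  33.   9.   2.   2. 121. 119.]
 [ 59.  30.  28.   1.  -0.   1. 117. 118.]
 [ 55.  27.  21.   2.   4.   1. 122. 121.]
 [ 46.  36.  33.  35.  30.  35. 121. 120.]
 [ 39.  22.  20.  21.  22.  24. 120. 120.]
 [ 34.  -1.  10.  11.  10. 121. 120. 120.]
 [ 26.   1.   2.   2.   2. 119. 121. 119.]
 [ 24.   0.  -2.  -1.   1. 118. 113. 117.]]
```

```bash
python3 - <<'E'
import cv2,numpy as np
a=cv2.imread("pics/scene.png");t=cv2.imread("pics/top.png")
A=cv2.resize(a[165:270,395:455],None,fx=5,fy=5,interpolation=2)
B=cv2.resize(t[180:240,195:250],None,fx=4.8,fy=4.8,interpolation=2);C=cv2.resize(t[110:165,355:405],None,fx=4.8,fy=4.8,interpolation=2)
o=np.zeros((560,800,3),np.uint8);o[:525,:300]=A;o[:B.shape[0],310:310+B.shape[1]]=B;o[295:295+C.shape[0],310:310+C.shape[1]]=C[:265]
cv2.imwrite("pics/crop1.png",o)
E
```

```text
(no output)
```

View pics/crop1.png

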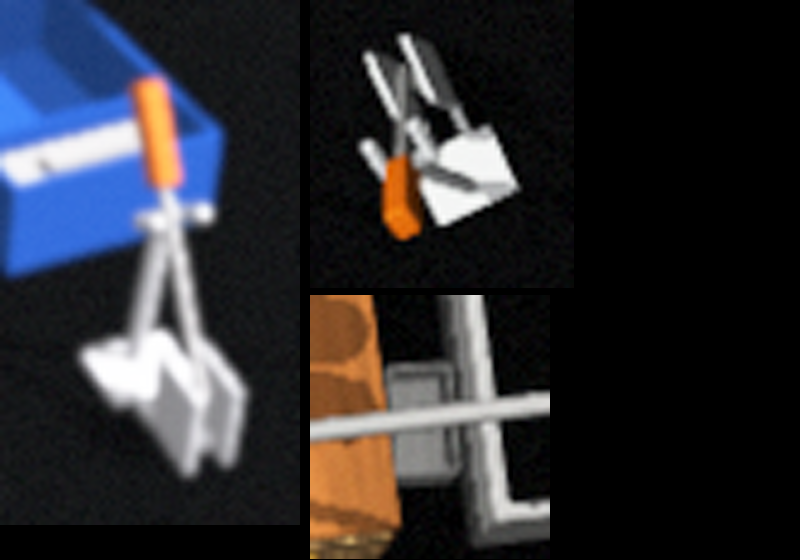

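```bash
python3 - <<'E'
from h import *
def rect(P):
    r=cv2.minAreaRect((P[:,:2]*1000).astype(np.float32)); return cv2.boxPoints(r).round().tolist(),np.round(r[1],1)
for n in("top","scene"):
    Z=np.load(n+".npz"); im=Z["im"].astype(int); W=Z["W"]; r,g,b=im[...,0],im[...,1],im[...,2]; x,y,z=W[...,0],W[...,1],W[...,2]
    print(n)
    m=(abs(z-.12)<.006)&(x>.5)&(x<.9)&(y>-.11)&(y<.1)&(r>b*1.5)&(r>80); print("spice",rect(W[m]))
    # tub in gap
    m=(z>.027)&(z<.042)&(x>.57)&(x<.82)&(y>-.13)&(y<-.02); 
    k=cv2.erode(m.astype(np.uint8),np.ones((1,1)))>0; v,u=np.nonzero(k); A=np.c_[u,v,np.round(W[k]*1000)].astype(int); print("tub",len(A)); print(A[::max(1,len(A)//40)].tolist())
    reg=(x>.33)&(x<.62)&(y>.29)&(y<.45)
    for lo,hi in((.05,.068),(.115,.145),):
        m=reg&(z>lo)&(z<hi); A=np.c_[np.nonzero(m)[1],np.nonzero(m)[0],np.round(W[m]*1000)].astype(int); print("z",lo,len(A)); print(A[::max(1,len(A)//45)].tolist())
    m=reg&(r>180)&(g<150)&(b<80)&(r>1.6*g); P=W[m]; c=np.median(P,0); P=P[np.linalg.norm(P-c,axis=1)<.05]; print("handle",len(P),P.mean(0),rect(P))
    U,S,V=np.linalg.svd(P-P.mean(0)); print(V[0],S, ((P-P.mean(0))@V[0]).min(),((P-P.mean(0))@V[0]).max())
E
```

```text
top
spice ([[556.0, 39.0], [568.0, -80.0], [809.0, -56.0], [797.0, 63.0]], array([241.8, 119.5]))
tub 111
[[380, 89, 818, -119, 31], [381, 91, 807, -120, 41], [381, 93, 801, -120, 39], [381, 95, 795, -120, 37], [381, 97, 792, -122, 27], [381, 99, 785, -121, 28], [382, 101, 774, -123, 39], [382, 103, 768, -123, 37], [383, 109, 749, -126, 36], [383, 111, 743, -126, 32], [383, 113, 737, -126, 32], [384, 115, 728, -128, 39], [384, 117, 722, -128, 38], [384, 119, 717, -129, 29], [384, 122, 708, -129, 27], [384, 124, 699, -127, 37], [372, 125, 696, -88, 35], [374, 125, 696, -95, 35], [376, 125, 697, -102, 33], [378, 125, 696, -108, 37], [380, 125, 695, -114, 40], [382, 125, 695, -121, 37], [384, 125, 696, -127, 36], [372, 126, 695, -89, 30], [375, 126, 695, -99, 30], [377, 126, 695, -105, 29], [384, 126, 692, -127, 36], [384, 127, 688, -127, 38], [384, 128, 686, -128, 33], [383, 129, 684, -125, 31], [371, 130, 682, -85, 29], [384, 130, 678, -126, 41], [372, 131, 677, -88, 33], [371, 132, 675, -85, 28], [384, 132, 671, -126, 40], [371, 134, 668, -85, 29], [384, 138, 654, -127, 31], [372, 13
[... 9050 characters left out ...]
212, 426, 402, 126], [430, 212, 430, 405, 129], [426, 213, 423, 394, 119], [428, 213, 421, 400, 118], [429, 213, 434, 402, 128], [430, 213, 435, 405, 129], [426, 214, 425, 394, 116], [429, 214, 436, 402, 126], [430, 214, 430, 406, 121], [429, 215, 432, 403, 119], [430, 215, 435, 405, 122], [431, 215, 434, 409, 121], [429, 216, 435, 403, 118], [430, 216, 434, 406, 117], [431, 216, 439, 408, 121], [429, 217, 437, 403, 115], [431, 217, 439, 409, 117]]
handle 25 [0.39867559 0.38209993 0.1854307 ] ([[379.0, 377.0], [380.0, 373.0], [418.0, 387.0], [417.0, 392.0]], array([40.7,  4.6]))
[ 0.53237551  0.23720636 -0.81259428] [0.09335844 0.02122103 0.00442934] -0.026698453209913726 0.02899591411628716
```

```bash
cat >> h.py <<'E'
def pose():
    s=state(); q=s["tool_rot"]; return s["tool_pos"],R.from_quat([q[1],q[2],q[3],q[0]]),s
def lean(yaw,l):  # tool z leaning l deg from vertical towards yaw, tool x back towards the robot
    a,l=np.radians([yaw,l]); d=np.array([np.cos(a),np.sin(a),0]); e=np.array([0,0,1.])
    z=np.sin(l)*d-np.cos(l)*e; x=-np.cos(l)*d-np.sin(l)*e; return R.from_matrix(np.c_[x,np.cross(z,x),z])
def go(pos,Rt):
    p,Rc,s=pose(); sh=Rc.inv().apply(np.array(pos)-p)/.025; rv=np.degrees((Rc.inv()*Rt).as_rotvec())/8
    print("t",round(s["time"],2),"shift",sh.round(2).tolist(),"turn",rv.round(2).tolist(),"norms mm,deg",round(np.linalg.norm(sh)*25),round(np.linalg.norm(rv)*8),"w",round(float(s["gripper_width"]),2),"F",s["contact_force"].round(1),s["grasp_force"])
O=np.array([.394,.388,.181]); YR=24
GM=np.array([.573,-.1108,0]); YG=5.65
E
python3 -c "
from h import *
Rt=lean(YR,35); z=Rt.as_matrix()[:,2]; go(O-.09*z,Rt)"
```

```text
t 0.1 shift [-10.24, -7.57, -0.97] turn [-1.42, -4.23, -4.47] norms mm,deg 319 50 w 1.0 F [-0.7 -0.3 -0.3] 0.0
```

jog_arm([
  [[-10.24,-7.57,-0.97],[-1.42,-4.23,-4.47],100],
  [[-10.24,-7.57,-0.97],[-1.42,-4.23,-4.47],100],
  [[-10.24,-7.57,-0.97],[-1.42,-4.23,-4.47],100],
  [[-10.24,-7.57,-0.97],[-1.42,-4.23,-4.47],100],
  [[-10.24,-7.57,-0.97],[-1.42,-4.23,-4.47],100],
  [[-10.24,-7.57,-0.97],[-1.42,-4.23,-4.47],100],
  [[-10.24,-7.57,-0.97],[-1.42,-4.23,-4.47],100],
  [[-10.24,-7.57,-0.97],[-1.42,-4.23,-4.47],100],
])

```text
time: 1.1
tool_pos: [0.3466, 0.3686, 0.2559]
tool_rot: [0.295, -0.199, 0.933, 0.064]
contact_force: [0.2, -0.0, 0.5]
gripper_width: 1.004
grasp_force: 0.0
```

```bash
python3 - <<'E'
from h import *
Rt=lean(YR,35); z=Rt.as_matrix()[:,2]; go(O-.09*z,Rt); print(state()["joint_pos"].round(2))
p,T,im,d,W=grab("wrist","w1")
r,g,b=[im[...,i].astype(int) for i in range(3)]
m=(r>150)&(g<150)&(b<80)&(r>1.6*g)&(d>.05)&(d<.3); P=W[m]; print(len(P),np.median(P,0)); 
c=cv2.minAreaRect(np.argwhere(m)[:,::-1].astype(np.float32)); print(c)
E
```

```text
t 1.1 shift [0.04, -0.06, 0.03] turn [0.02, 0.01, 0.01] norms mm,deg 2 0 w 1.0 F [ 0.2 -0.   0.5] 0.0
[ 0.78 -0.64  2.21 -0.24  1.   -1.14]
548 [0.38081449 0.38120076 0.19331207]
((316.5, 201.0), (46.0, 21.0), 90.0)
```

View pics/w1.png

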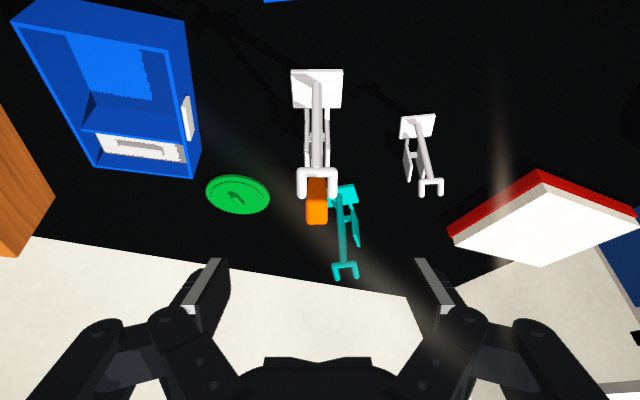

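The wrist view shows the orange handle at (316,201), centred on the tool axis (column 317), with the rod running straight up the image. Next I check its offsets in the tool frame.

```bash
python3 - <<'E'
from h import *
Z=np.load("w1.npz"); im=Z["im"].astype(int);W=Z["W"];d=Z["d"]; r,g,b=im[...,0],im[...,1],im[...,2]
m=(r>100)&(g<150)&(b<80)&(r>1.6*g)&(d>.05)&(d<.3); p,Rc,s=pose(); Q=Rc.inv().apply(W[m]-p)*1000
v=np.nonzero(m)[0]
for k in range(v.min(),v.max()+1,5): print(k,np.median(Q[v==k],0).round(1),im[m][v==k].mean(0).round())
print(np.percentile(Q[:,1],[3,97]))
w=(r>150)&(b>150)&(d>.15)&(d<.45)
for k in (80,130,150,165): 
    row=w[k]&(np.arange(640)>285)&(np.arange(640)<350); print(k,(Rc.inv().apply(W[k][row]-p)*1000).round(0)[::3].tolist())
E
```

```text
177 [ 11.7  -4.2 121.7] [147.  89.  53.]
182 [ 11.7  -1.5 105.6] [150.  62.   0.]
187 [11.7 -1.4 91.2] [149.  63.   1.]
192 [11.8 -1.8 78. ] [154.  66.   4.]
197 [11.7 -2.1 66.6] [153.  67.   6.]
202 [ 9.7 -1.7 61.6] [247. 132.   1.]
207 [ 6.1 -7.3 61.1] [238. 126.  15.]
212 [ 1.9 -7.3 62. ] [234. 122.  12.]
217 [-1.9 -6.7 62.1] [238. 127.  10.]
222 [-5.4 -5.3 61. ] [250. 141.   3.]
[-8.83225197  5.87266467]
80 [[96.0, -31.0, 236.0], [96.0, -28.0, 236.0], [96.0, -24.0, 235.0], [96.0, -21.0, 235.0], [96.0, -17.0, 235.0], [96.0, -14.0, 234.0], [96.0, -10.0, 236.0], [96.0, -7.0, 236.0], [96.0, -4.0, 235.0], [96.0, -0.0, 238.0], [96.0, 3.0, 236.0], [96.0, 7.0, 234.0], [96.0, 10.0, 236.0], [96.0, 14.0, 235.0], [96.0, 17.0, 236.0], [96.0, 21.0, 235.0], [96.0, 24.0, 236.0], [96.0, 27.0, 236.0]]
130 [[38.0, -17.0, 256.0], [38.0, -13.0, 256.0], [46.0, -4.0, 180.0], [46.0, -1.0, 179.0], [46.0, 2.0, 180.0], [38.0, 9.0, 256.0], [38.0, 13.0, 255.0]]
150 [[17.0, -17.0, 227.0], [17.0, -13.0, 228.0], [29.0, -5.0, 160.0], [29.0, -2.0, 158.0], [29.0, 1.0, 159.0], [29.0, 4.0, 162.0], [17.0, 12.0, 228.0]]
165 [[-5.0, -17.0, 244.0], [-5.0, -13.0, 243.0], [17.0, -6.0, 147.0], [17.0, -3.0, 144.0], [17.0, -0.0, 145.0], [17.0, 3.0, 147.0], [-5.0, 11.0, 243.0]]
```

jog_arm([
  [[0.07,-0.06,2.0],[0,0,0],100],
  [[0.07,-0.06,4.0],[0,0,0],100],
  [[0.07,-0.06,4.3],[0,0,0],100],
  [[0.07,-0.06,4.3],[0,0,0],0],
  [[0.07,-0.06,4.3],[0,0,0],0],
  [[0.07,-0.06,4.3],[0,0,0],0],
  [[0.07,-0.06,4.3],[0,0,0],0],
  [[0.07,-0.06,4.3],[0,0,0],0],
])

```text
time: 2.15
tool_pos: [0.4032, 0.3909, 0.168]
tool_rot: [0.296, -0.198, 0.932, 0.063]
contact_force: [-0.8, -1.0, 2.3]
gripper_width: 0.178
grasp_force: 59.5
```

```bash
cat >> h.py <<'E'
TIP=np.array([.0328,0,.177])
GRIP=(np.array([.4032,.3909,.168]),np.array([.296,-.198,.932,.063]))
def gap(x,y,z):
    a=np.radians(YG); return GM+[x*np.cos(a)-y*np.sin(a),x*np.sin(a)+y*np.cos(a),z]
def tip(): p,Rc,s=pose(); return p+Rc.apply(TIP)
def ingap(w):
    a=np.radians(-YG); w=np.array(w)-GM; return np.array([w[0]*np.cos(a)-w[1]*np.sin(a),w[0]*np.sin(a)+w[1]*np.cos(a),w[2]])
def gotip(pos,l=35): Rt=lean(YG,l); go(np.array(pos)-Rt.apply(TIP),Rt)
E
python3 - <<'E'
from h import *
print(tip(), state()["joint_pos"].round(2)); p,Rc,s=pose()
go(p+[0,0,.1],Rc); go(p+[-.03,-.0,.12],Rc); gotip(gap(-.06,-.003,.11))
Z=np.load("scene.npz")
E
```

```text
[0.47196947 0.42171902 0.00451194] [ 0.72 -0.39  2.2  -0.25  0.76 -1.13]
t 2.15 shift [-2.31, 0.0, -3.27] turn [0.0, 0.0, 0.0] norms mm,deg 100 0 w 0.18 F [-0.8 -1.   2.3] 59.49712693691254
t 2.15 shift [-1.87, 0.49, -4.55] turn [0.0, 0.0, 0.0] norms mm,deg 124 0 w 0.18 F [-0.8 -1.   2.3] 59.49712693691254
t 2.15 shift [3.36, -19.5, -7.58] turn [1.33, 0.03, 1.88] norms mm,deg 530 18 w 0.18 F [-0.8 -1.   2.3] 59.49712693691254
```

jog_arm([
  [[-0.58,0,-0.82],[0,0,0],0],
  [[-1.16,0,-1.64],[0,0,0],0],
  [[-1.74,0,-2.46],[0,0,0],0],
  [[-2.31,0,-3.27],[0,0,0],0],
  [[-2.31,0,-3.27],[0,0,0],0],
])

```text
time: 2.78
tool_pos: [0.4037, 0.3912, 0.2693]
tool_rot: [0.296, -0.198, 0.932, 0.064]
contact_force: [-0.7, -0.2, -1.1]
gripper_width: 0.183
grasp_force: 59.3
```

```bash
python3 - <<'E'
from h import *
print(tip()); gotip(gap(-.06,-.003,.11))
E
```

```text
[0.4725453  0.42227977 0.10591074]
t 2.77 shift [5.69, -19.52, -4.31] turn [1.33, 0.04, 1.87] norms mm,deg 519 18 w 0.18 F [-0.7 -0.2 -1.1] 59.259358048439026
```

jog_arm([
  [[0.7,-2.4,-0.5],[0.17,0,0.23],0],
  [[1.4,-4.8,-1.1],[0.33,0,0.47],0],
  [[2.1,-7.2,-1.6],[0.5,0.01,0.7],0],
  [[2.8,-9.6,-2.1],[0.66,0.02,0.94],0],
  [[3.5,-12,-2.65],[0.83,0.03,1.17],0],
  [[4.2,-14.4,-3.2],[1.0,0.03,1.4],0],
  [[4.9,-16.8,-3.7],[1.16,0.04,1.64],0],
  [[5.69,-19.52,-4.31],[1.33,0.04,1.87],0],
])

```text
time: 3.78
tool_pos: [0.4365, -0.1103, 0.2705]
tool_rot: [0.298, -0.046, 0.953, 0.014]
contact_force: [1.5, 0.7, -0.1]
gripper_width: 0.178
grasp_force: 59.7
```

```bash
python3 - <<'E'
from h import *
print(tip(), ingap(tip()),state()["joint_pos"].round(2)); gotip(gap(-.06,-.003,.11))
grab("wrist","w2");grab("top","t2")
E
```

```text
[ 0.51009425 -0.10341758  0.10635657] [-0.06187334  0.01353971  0.10635657] [-0.67 -0.85  2.3   0.43  1.26 -2.38]
t 3.77 shift [-0.11, -0.68, -0.08] turn [-0.02, -0.03, -0.01] norms mm,deg 17 0 w 0.18 F [ 1.5  0.7 -0.1] 59.69219148159027
```

View pics/w2.png

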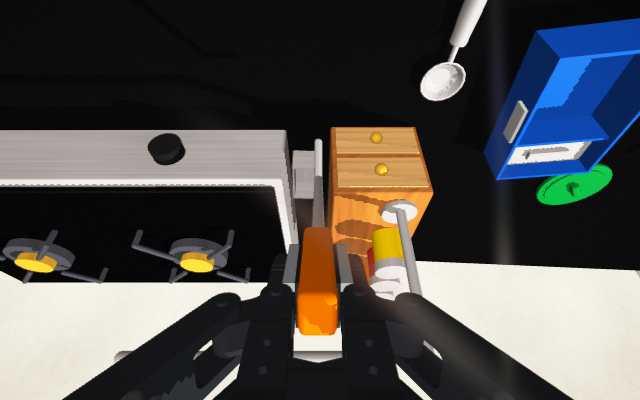

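```bash
python3 - <<'E'
from h import *
for n in("w2","t2"):
    Z=np.load(n+".npz"); W=Z["W"]; im=Z["im"].astype(int); G=ingap(W.reshape(-1,3).T) if 0 else None
    a=np.radians(-YG); D=W-GM; X=D[...,0]*np.cos(a)-D[...,1]*np.sin(a); Y=D[...,0]*np.sin(a)+D[...,1]*np.cos(a); Zz=W[...,2]
    wood=(im[...,0]>im[...,2]*1.5)&(im[...,0]>60)
    m=wood&(X>.01)&(X<.12)&(abs(Y-.05)<.04)&(Zz>.03)&(Zz<.125); print(n,"spice right y",np.nanpercentile(Y[m],[2,5,10]).round(4))
    m=wood&(Y>.04)&(Y<.13)&(abs(X)<.03)&(Zz>.02)&(Zz<.1);  print(" spice front x",m.sum(), np.nanmedian(X[m]) if m.any() else 0)
    m=(X>.01)&(X<.12)&(Y<-.02)&(Y>-.08)&(Zz>.1)&(Zz<.118); print(" stove left y",np.nanpercentile(Y[m],[90,95,98]).round(4))
    m=(abs(X)<.03)&(Y<-.04)&(Y>-.14)&(Zz>.03)&(Zz<.1); print(" stove front",m.sum(),np.nanmedian(X[m]) if m.any() else 0)
    m=(Zz>.029)&(Zz<.041)&(X>.03)&(X<.14)&(Y>-.03)&(Y<.027); print(" tub",m.sum(),np.percentile(X[m],[1,99]).round(3),np.percentile(Y[m],[1,99]).round(3))
    e=m&(X<.06); print(" near edge x,y",np.percentile(X[e],[2,50]).round(4),np.percentile(Y[e],[2,98]).round(4))
E
```

```text
w2 spice right y [0.0312 0.0312 0.0323]
 spice front x 3141 0.0015266842496335382
 stove left y [-0.0408 -0.0384 -0.0356]
 stove front 3373 0.004453688743369233
 tub 256 [0.051 0.129] [-0.028  0.008]
 near edge x,y [0.0514 0.0531] [-0.0248  0.0077]
t2 spice right y [0.032  0.0342 0.0371]
 spice front x 117 -0.002695602373357614
 stove left y [-0.0417 -0.0373 -0.0347]
 stove front 170 0.0007706983286401856
 tub 75 [0.048 0.125] [-0.029  0.017]
 near edge x,y [0.0481 0.0504] [-0.0238  0.0165]
```

```bash
python3 - <<'E'
from h import *
for g in((-.06,-.004,.07),(.0,-.004,.065),(.072,-.004,.065),(.072,-.004,.04),(.072,-.004,.014)): gotip(gap(*g))
E
```

```text
t 3.88 shift [0.74, -0.56, 1.23] turn [-0.05, -0.06, -0.07] norms mm,deg 39 1 w 0.18 F [-0.5  0.5 -1.4] 59.93312358856201
t 3.88 shift [-1.12, -0.53, 2.76] turn [-0.05, -0.06, -0.07] norms mm,deg 76 1 w 0.18 F [-0.5  0.5 -1.4] 59.93312358856201
t 3.88 shift [-3.49, -0.5, 4.39] turn [-0.05, -0.06, -0.07] norms mm,deg 141 1 w 0.18 F [-0.5  0.5 -1.4] 59.93312358856201
t 3.88 shift [-2.92, -0.49, 5.21] turn [-0.05, -0.06, -0.07] norms mm,deg 150 1 w 0.18 F [-0.5  0.5 -1.4] 59.93312358856201
t 3.88 shift [-2.34, -0.49, 6.07] turn [-0.05, -0.06, -0.07] norms mm,deg 163 1 w 0.18 F [-0.5  0.5 -1.4] 59.93312358856201
```

jog_arm([
  [[0.74,-0.56,1.23],[-0.05,-0.06,-0.07],0],
  [[0.74,-0.56,1.23],[-0.05,-0.06,-0.07],0],
  [[-0.2,-0.55,2.0],[-0.05,-0.06,-0.07],0],
  [[-1.12,-0.53,2.76],[-0.05,-0.06,-0.07],0],
  [[-2.3,-0.52,3.6],[-0.05,-0.06,-0.07],0],
  [[-3.49,-0.5,4.39],[-0.05,-0.06,-0.07],0],
  [[-3.49,-0.5,4.39],[-0.05,-0.06,-0.07],0],
])

```text
time: 4.75
tool_pos: [0.5737, -0.1049, 0.2323]
tool_rot: [0.302, -0.055, 0.952, 0.017]
contact_force: [-0.8, 0.2, -0.5]
gripper_width: 0.179
grasp_force: 60.0
```

```bash
python3 - <<'E'
from h import *
print(ingap(tip()),state()["joint_pos"].round(2)); gotip(gap(.072,-.004,.04));gotip(gap(.072,-.004,.014))
grab("wrist","w3");_,_,im,_,_=grab("scene","s3");_,_,t,_,_=grab("top","t3")
A=cv2.resize(im[200:330,200:330],(400,400),interpolation=2);B=cv2.resize(t[90:180,330:420],(400,400),interpolation=2)
cv2.imwrite("pics/c3.png",np.hstack([A,B])[:,:,::-1])
E
```

```text
[0.07659673 0.00688133 0.06883604] [-0.46 -0.41  2.1   0.4   0.95 -2.3 ]
t 4.75 shift [0.79, -0.39, 0.84] turn [0.06, 0.03, 0.1] norms mm,deg 30 1 w 0.18 F [-0.8  0.2 -0.5] 59.97222661972046
t 4.75 shift [1.39, -0.39, 1.69] turn [0.06, 0.03, 0.1] norms mm,deg 56 1 w 0.18 F [-0.8  0.2 -0.5] 59.97222661972046
```

View pics/c3.png

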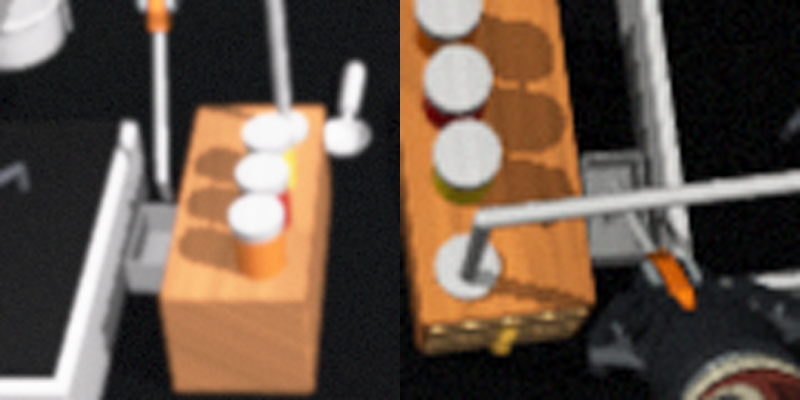

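The crops show the hook's tip over the near part of the tub. It is about 11 mm too far left, so I correct that first.

jog_arm([
  [[0.2,-0.39,0],[0.06,0.03,0.1],0],
  [[0.2,-0.39,0],[0.06,0.03,0.1],0],
  [[0.2,-0.39,0],[0.06,0.03,0.1],0],
])

```text
time: 5.28
tool_pos: [0.569, -0.1179, 0.2293]
tool_rot: [0.301, -0.045, 0.953, 0.014]
contact_force: [0.1, 0.0, -0.0]
gripper_width: 0.18
grasp_force: 59.9
```

```bash
python3 - <<'E'
from h import *
print(ingap(tip()),state()["joint_pos"].round(2)); gotip(gap(.07,-.004,.04));gotip(gap(.07,-.004,.014));gotip(gap(.048,-.004,.014))
a=np.radians(-YG)
for n in ("s3","t3","w3"):
    W=np.load(n+".npz")["W"]; D=W-GM; X=D[...,0]*np.cos(a)-D[...,1]*np.sin(a); Y=D[...,0]*np.sin(a)+D[...,1]*np.cos(a); Zz=W[...,2]
    m=(Zz>.048)&(Zz<.1)&(X>.03)&(X<.11)&(abs(Y)<.024); A=np.c_[X[m],Y[m],Zz[m]]; A=A[A[:,2].argsort()]; print(n,len(A),(A[::max(1,len(A)//8)]*1000).round().tolist())
E
```

```text
[ 0.0700459  -0.00718891  0.06555225] [-0.49 -0.41  2.1   0.4   0.95 -2.3 ]
t 5.28 shift [0.58, 0.11, 0.84] turn [-0.02, 0.01, -0.03] norms mm,deg 26 0 w 0.18 F [ 0.1  0.  -0. ] 59.92466926574707
t 5.28 shift [1.18, 0.11, 1.69] turn [-0.02, 0.01, -0.03] norms mm,deg 52 0 w 0.18 F [ 0.1  0.  -0. ] 59.92466926574707
t 5.28 shift [1.9, 0.11, 1.18] turn [-0.02, 0.01, -0.03] norms mm,deg 56 0 w 0.18 F [ 0.1  0.  -0. ] 59.92466926574707
s3 18 [[76.0, 9.0, 66.0], [77.0, 4.0, 71.0], [78.0, 7.0, 72.0], [77.0, 10.0, 79.0], [85.0, 6.0, 82.0], [83.0, 6.0, 84.0], [88.0, 8.0, 93.0], [86.0, 8.0, 96.0], [86.0, 11.0, 99.0]]
t3 4 [[68.0, 6.0, 66.0], [70.0, 9.0, 69.0], [69.0, 3.0, 74.0], [68.0, 7.0, 78.0]]
w3 258 [[72.0, 7.0, 66.0], [75.0, 11.0, 71.0], [74.0, 5.0, 75.0], [77.0, 4.0, 80.0], [78.0, 9.0, 84.0], [78.0, 8.0, 88.0], [82.0, 10.0, 92.0], [83.0, 9.0, 96.0], [84.0, 6.0, 100.0]]
```

jog_arm([
  [[0.4,0.1,0.56],[0,0,0],0],
  [[0.8,0.1,1.12],[0,0,0],0],
  [[1.18,0.1,1.68],[0,0,0],0],
  [[1.18,0.1,1.68],[0,0,0],0],
  [[1.18,0.1,1.68],[0,0,0],0],
])

```text
time: 5.9
tool_pos: [0.5692, -0.1151, 0.1779]
tool_rot: [0.301, -0.045, 0.953, 0.014]
contact_force: [0.2, 0.0, -0.3]
gripper_width: 0.179
grasp_force: 60.0
```

```bash
python3 - <<'E'
from h import *
print(ingap(tip()),state()["joint_pos"].round(2))
for x in (.06,.05,-.02,-.05,-.10,-.12): gotip(gap(x,-.004,.014))
E
```

```text
[ 0.07056167 -0.00429808  0.01414274] [-0.48 -0.36  2.16  0.43  0.86 -2.35]
t 5.9 shift [0.34, -0.01, -0.24] turn [-0.02, 0.0, -0.02] norms mm,deg 10 0 w 0.18 F [ 0.2  0.  -0.3] 59.99937415122986
t 5.9 shift [0.67, -0.01, -0.47] turn [-0.02, 0.0, -0.02] norms mm,deg 20 0 w 0.18 F [ 0.2  0.  -0.3] 59.99937415122986
t 5.9 shift [2.97, -0.02, -2.07] turn [-0.02, 0.0, -0.02] norms mm,deg 90 0 w 0.18 F [ 0.2  0.  -0.3] 59.99937415122986
t 5.9 shift [3.95, -0.02, -2.76] turn [-0.02, 0.0, -0.02] norms mm,deg 120 0 w 0.18 F [ 0.2  0.  -0.3] 59.99937415122986
t 5.9 shift [5.59, -0.03, -3.91] turn [-0.02, 0.0, -0.02] norms mm,deg 170 0 w 0.18 F [ 0.2  0.  -0.3] 59.99937415122986
t 5.9 shift [6.24, -0.04, -4.37] turn [-0.02, 0.0, -0.02] norms mm,deg 190 0 w 0.18 F [ 0.2  0.  -0.3] 59.99937415122986
```

jog_arm([
  [[0.33,0,-0.23],[0,0,0],0],
  [[0.6,0,-0.42],[0,0,0],0],
  [[0.8,0,-0.56],[0,0,0],0],
  [[1.0,0,-0.7],[0,0,0],0],
  [[1.33,0,-0.93],[0,0,0],0],
  [[1.66,0,-1.16],[0,0,0],0],
  [[2.0,0,-1.4],[0,0,0],0],
  [[2.33,0,-1.63],[0,0,0],0],
])

```text
time: 6.9
tool_pos: [0.4975, -0.1218, 0.1777]
tool_rot: [0.301, -0.045, 0.953, 0.014]
contact_force: [1.0, -0.5, -0.2]
gripper_width: 0.179
grasp_force: 59.9
```

```bash
python3 - <<'E'
from h import *
print(ingap(tip()),state()["joint_pos"].round(2))
for x in (-.04,-.08,-.10,-.12): gotip(gap(x,-.004,.014))
Z=grab("scene","s4");W=Z[4];a=np.radians(-YG)
D=W-GM; X=D[...,0]*np.cos(a)-D[...,1]*np.sin(a); Y=D[...,0]*np.sin(a)+D[...,1]*np.cos(a); Zz=W[...,2]
m=(Zz>.029)&(Zz<.041)&(X>-.1)&(X<.14)&(Y>-.028)&(Y<.027); print(" tub",m.sum(),np.percentile(X[m],[1,50,99]).round(3),np.percentile(Y[m],[1,99]).round(3))
E
```

```text
[-0.00149097 -0.00392933  0.01396506] [-0.59 -0.57  2.3   0.46  0.97 -2.43]
t 6.9 shift [1.26, -0.03, -0.88] turn [-0.02, 0.0, -0.02] norms mm,deg 38 0 w 0.18 F [ 1.  -0.5 -0.2] 59.87114131450653
t 6.9 shift [2.57, -0.03, -1.8] turn [-0.02, 0.0, -0.02] norms mm,deg 78 0 w 0.18 F [ 1.  -0.5 -0.2] 59.87114131450653
t 6.9 shift [3.22, -0.04, -2.26] turn [-0.02, 0.0, -0.02] norms mm,deg 98 0 w 0.18 F [ 1.  -0.5 -0.2] 59.87114131450653
t 6.9 shift [3.88, -0.04, -2.72] turn [-0.02, 0.0, -0.02] norms mm,deg 118 0 w 0.18 F [ 1.  -0.5 -0.2] 59.87114131450653
 tub 76 [-0.009  0.036  0.069] [-0.027  0.009]
```

```bash
python3 - <<'E'
from h import *
gotip(gap(-.12,-.004,.015),22)
E
```

```text
t 6.95 shift [2.26, -0.03, -2.27] turn [-0.02, 1.62, -0.02] norms mm,deg 80 13 w 0.18 F [ 0.6  0.4 -1.3] 59.931074380874634
```

jog_arm([
  [[0.28,0,-0.28],[0,0.2,0],0],
  [[0.56,0,-0.57],[0,0.4,0],0],
  [[0.85,0,-0.85],[0,0.61,0],0],
  [[1.13,0,-1.13],[0,0.81,0],0],
  [[1.41,0,-1.42],[0,1.01,0],0],
  [[1.7,0,-1.7],[0,1.22,0],0],
  [[1.98,0,-1.98],[0,1.42,0],0],
  [[2.26,0,-2.27],[0,1.62,0],0],
])

```text
time: 7.95
tool_pos: [0.4191, -0.1292, 0.1919]
tool_rot: [0.19, -0.046, 0.981, 0.009]
contact_force: [0.2, 0.2, -1.0]
gripper_width: 0.179
grasp_force: 59.9
```

```bash
cat >> h.py <<'E'
def tub(n,tag,lo=.029,hi=.042):
    Z=grab(n,tag);W=Z[4];a=np.radians(-YG);D=W-GM; X=D[...,0]*np.cos(a)-D[...,1]*np.sin(a); Y=D[...,0]*np.sin(a)+D[...,1]*np.cos(a); Zz=W[...,2]
    m=(Zz>lo)&(Zz<hi)&(X>-.2)&(X<.02)&(abs(Y)<.06); P=np.c_[X[m],Y[m]]*1000; print(n,len(P),P.min(0).round(),P.max(0).round(),cv2.minAreaRect(P.astype(np.float32)))
E
python3 - <<'E'
from h import *
print(ingap(tip()),state()["joint_pos"].round(2),state()["contact_force"])
tub("scene","s5");tub("wrist","w5")
E
```

```text
[-0.11921179 -0.00343557  0.01549567] [-0.63 -0.69  2.29  0.26  1.25 -2.35] [ 0.22019522  0.23339442 -0.9700529 ]
scene 85 [-128.  -32.] [16. 21.] ((-55.66217041015625, -5.172401428222656), (44.48965072631836, 146.5590057373047), 86.28213500976562)
wrist 1296 [-131.  -60.] [16. 60.] ((-59.00023651123047, -5.4823760986328125), (145.82965087890625, 119.60881042480469), 5.082726001739502)
```

View pics/w5.png

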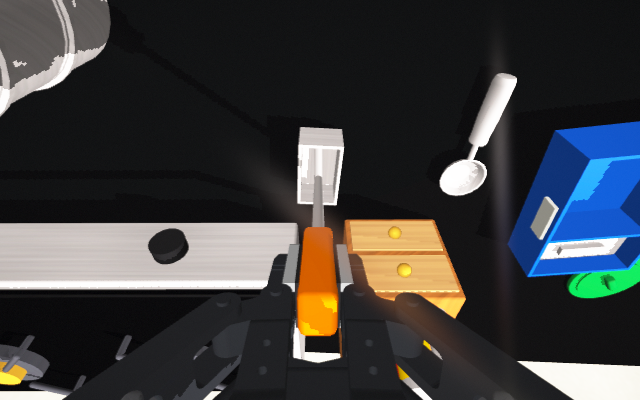

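The wrist view shows the tub upright on the open counter at (320,165), clear of the gap. I now lift the rod out.

```bash
cat >> h.py <<'E'
q=GRIP[1]; RG=R.from_quat([q[1],q[2],q[3],q[0]])
E
python3 - <<'E'
from h import *
gotip(gap(-.108,-.004,.018),22);gotip(gap(-.108,-.004,.065),22);gotip(gap(-.108,-.004,.125),22)
E
```

```text
t 8.05 shift [-0.43, -0.02, 0.09] turn [-0.02, 0.01, -0.02] norms mm,deg 11 0 w 0.18 F [ 0.3 -0.1 -0.4] 59.94686543941498
t 8.05 shift [-1.13, -0.02, -1.65] turn [-0.02, 0.01, -0.02] norms mm,deg 50 0 w 0.18 F [ 0.3 -0.1 -0.4] 59.94686543941498
t 8.05 shift [-2.03, -0.03, -3.88] turn [-0.02, 0.01, -0.02] norms mm,deg 109 0 w 0.18 F [ 0.3 -0.1 -0.4] 59.94686543941498
```

jog_arm([
  [[-0.43,0,0.09],[0,0,0],0],
  [[-0.43,0,0.09],[0,0,0],0],
  [[-0.8,0,-0.8],[0,0,0],0],
  [[-1.13,0,-1.65],[0,0,0],0],
  [[-1.6,0,-2.8],[0,0,0],0],
  [[-2.03,0,-3.88],[0,0,0],0],
  [[-2.03,0,-3.88],[0,0,0],0],
])

```text
time: 8.93
tool_pos: [0.4313, -0.1286, 0.3036]
tool_rot: [0.193, -0.047, 0.98, 0.007]
contact_force: [-0.3, 0.1, -1.0]
gripper_width: 0.176
grasp_force: 60.1
```

```bash
python3 - <<'E'
from h import *
print(ingap(tip()),state()["joint_pos"].round(2)); go(GRIP[0]+[0,0,.115],RG)
tub("scene","s6")
E
```

```text
[-0.10606783 -0.00454927  0.12735002] [-0.61 -0.69  2.11  0.25  1.42 -2.28]
t 8.93 shift [-0.5, 20.8, 1.02] turn [-1.14, -1.61, -2.02] norms mm,deg 521 23 w 0.18 F [-0.3  0.1 -1. ] 60.10168790817261
scene 87 [-132.  -31.] [17. 21.] ((-56.04452896118164, -5.522485733032227), (44.94955825805664, 149.9253387451172), 85.6387939453125)
```

jog_arm([
  [[-0.1,2.6,0.13],[-0.15,-0.2,-0.25],0],
  [[-0.1,5.0,0.25],[-0.28,-0.4,-0.5],0],
  [[-0.2,7.4,0.37],[-0.42,-0.6,-0.75],0],
  [[-0.25,9.8,0.5],[-0.55,-0.8,-1.0],0],
  [[-0.3,12.2,0.6],[-0.7,-1.0,-1.25],0],
  [[-0.36,14.6,0.72],[-0.84,-1.2,-1.5],0],
  [[-0.42,17.0,0.84],[-0.98,-1.4,-1.75],0],
  [[-0.5,19.4,1.0],[-1.1,-1.55,-1.95],0],
])

```text
time: 9.98
tool_pos: [0.4037, 0.3585, 0.2791]
tool_rot: [0.29, -0.193, 0.935, 0.062]
contact_force: [1.3, -0.5, -0.5]
gripper_width: 0.178
grasp_force: 60.0
```

jog_arm([
  [[0,0,0],[0,0,0],0],
  [[0,0,0],[0,0,0],0],
])

```text
time: 10.22
tool_pos: [0.4045, 0.3563, 0.2793]
tool_rot: [0.289, -0.193, 0.936, 0.062]
contact_force: [-0.1, 0.2, -1.3]
gripper_width: 0.181
grasp_force: 60.4
```

```bash
python3 -c "
from h import *
go(GRIP[0]+[0,0,.1],RG)"
```

```text
t 10.22 shift [-0.15, 1.29, 0.66] turn [-0.02, -0.11, -0.08] norms mm,deg 36 1 w 0.18 F [-0.1  0.2 -1.3] 60.387961864471436
```

jog_arm([
  [[-0.15,1.29,0.66],[-0.02,-0.11,-0.08],0],
  [[-0.15,1.29,0.66],[-0.02,-0.11,-0.08],0],
  [[-0.15,1.29,0.66],[-0.02,-0.11,-0.08],0],
  [[-0.15,1.29,0.66],[-0.02,-0.11,-0.08],0],
])

```text
time: 10.72
tool_pos: [0.4047, 0.3902, 0.2715]
tool_rot: [0.299, -0.196, 0.932, 0.064]
contact_force: [-0.3, 0.5, -1.3]
gripper_width: 0.181
grasp_force: 60.4
```

```bash
python3 - <<'E'
from h import *
print(tip());go(GRIP[0]+[0,0,.1],RG); go(GRIP[0]+[0,0,.001],RG)
p,T,im,d,W=grab("wrist","w7")
E
```

```text
[0.47435613 0.42121076 0.10840855]
t 10.72 shift [0.12, 0.05, 0.09] turn [-0.01, 0.04, -0.03] norms mm,deg 4 0 w 0.18 F [-0.3  0.5 -1.3] 60.38045883178711
t 10.72 shift [2.42, 0.04, 3.31] turn [-0.01, 0.04, -0.03] norms mm,deg 102 0 w 0.18 F [-0.3  0.5 -1.3] 60.38045883178711
```

View pics/w7.png

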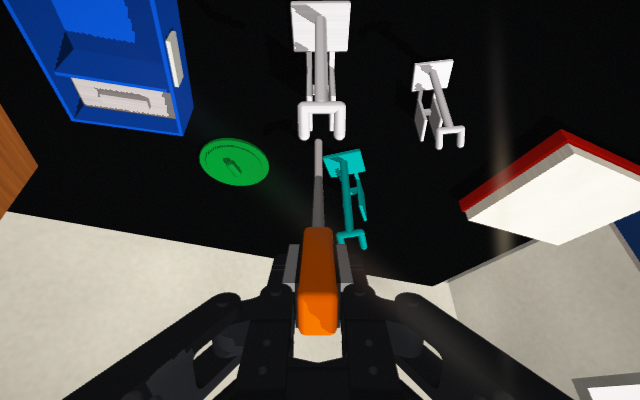

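The wrist view shows the shank (319,150) in line with the cradle (321,115), so I lower straight down.

jog_arm([
  [[0.12,0.05,0.09],[-0.01,0.04,-0.03],0],
  [[0.12,0.05,0.09],[-0.01,0.04,-0.03],0],
  [[0.6,0.05,0.75],[-0.01,0.04,-0.03],0],
  [[1.1,0.05,1.45],[-0.01,0.04,-0.03],0],
  [[1.5,0.05,2.02],[-0.01,0.04,-0.03],0],
  [[1.9,0.05,2.58],[-0.01,0.04,-0.03],0],
  [[2.2,0.05,3.0],[-0.01,0.04,-0.03],0],
  [[2.2,0.05,3.0],[-0.01,0.04,-0.03],0],
])

```text
time: 11.78
tool_pos: [0.4018, 0.3915, 0.1759]
tool_rot: [0.294, -0.2, 0.933, 0.063]
contact_force: [-0.2, -0.7, -0.6]
gripper_width: 0.181
grasp_force: 60.4
```

```bash
python3 - <<'E'
from h import *
print(tip());go(GRIP[0]+[0,0,.0005],RG)
E
```

```text
[0.47006759 0.42199219 0.01215511]
t 11.78 shift [0.14, -0.05, 0.27] turn [0.01, -0.03, 0.02] norms mm,deg 8 0 w 0.18 F [-0.2 -0.7 -0.6] 60.42710065841675
```

jog_arm([
  [[0.14,-0.05,0.27],[0,-0.03,0],0],
  [[0.14,-0.05,0.27],[0,-0.03,0],0],
  [[0.14,-0.05,0.27],[0,-0.03,0],0],
])

```text
time: 12.15
tool_pos: [0.404, 0.3914, 0.1706]
tool_rot: [0.298, -0.199, 0.931, 0.064]
contact_force: [-0.8, 0.0, -1.3]
gripper_width: 0.181
grasp_force: 60.4
```

jog_arm([
  [[0,0,0],[0,0,0],30],
  [[0,0,0],[0,0,0],30],
  [[0,0,0],[0,0,0],100],
  [[0,0,0],[0,0,0],100],
  [[0,0,0],[0,0,0],100],
  [[0,0,0],[0,0,0],100],
])

```text
time: 12.9
tool_pos: [0.4038, 0.3913, 0.1702]
tool_rot: [0.297, -0.199, 0.932, 0.064]
contact_force: [-0.8, -0.2, -0.3]
gripper_width: 1.002
grasp_force: 0.0
```

jog_arm([
  [[0,0,-1],[0,0,0],100],
  [[0,0,-2.5],[0,0,0],100],
  [[0,0,-4.5],[0,0,0],100],
  [[0,0,-4.5],[0,0,0],100],
])

```text
time: 13.4
tool_pos: [0.3446, 0.3658, 0.2679]
tool_rot: [0.301, -0.199, 0.93, 0.066]
contact_force: [-0.3, 0.6, -0.0]
gripper_width: 1.0
grasp_force: 0.0
```

```bash
python3 - <<'E'
from h import *
p,T,im,d,W=grab("wrist","w8"); im=im.astype(int); r,g,b=im[...,0],im[...,1],im[...,2]
m=(r>100)&(g<150)&(b<80)&(r>1.6*g)&(d>.05)&(d<.3); p,Rc,s=pose(); Q=RG.inv().apply(W[m]-GRIP[0])*1000
v=np.nonzero(m)[0]
for k in range(v.min(),v.max()+1,6): print(k,np.median(Q[v==k],0).round(1))
print(np.percentile(Q[:,1],[3,97])); tub("scene","s8"); tub("top","t8")
go(gap(-.092,-.005,.15),lean(YG,0)); print(s["joint_pos"].round(2))
E
```

```text
167 [11.2 -3.1 14.7]
173 [11.1 -0.8 -6.4]
179 [ 11.4  -0.8 -25.6]
185 [ 11.3  -1.1 -41.5]
191 [  7.9  -7.7 -45.3]
197 [  2.8  -7.7 -44. ]
203 [ -1.7  -7.  -44.7]
209 [ -6.5  -4.9 -44.7]
[-8.50284315  6.33271651]
scene 86 [-132.  -32.] [16. 21.] ((-57.19919967651367, -4.910318374633789), (44.37544631958008, 149.48715209960938), 86.37073516845703)
top 99 [-133.  -59.] [17. 56.] ((-60.468196868896484, -14.625656127929688), (144.09414672851562, 112.90585327148438), 12.79338550567627)
t 13.55 shift [5.0, -20.11, 1.91] turn [0.71, 4.38, 2.24] norms mm,deg 520 40 w 1.0 F [-0.9 -0.  -1.3] 0.0
[ 0.78 -0.66  2.21 -0.24  1.01 -1.15]
```

```bash
cat >> h.py <<'E'
def tub2(tag,lo=.026,hi=.044):
    W=np.load(tag+".npz")["W"];D=W-GM; m=(W[...,2]>lo)&(W[...,2]<hi)
    a=np.radians(-YG); X=D[...,0]*np.cos(a)-D[...,1]*np.sin(a); Y=D[...,0]*np.sin(a)+D[...,1]*np.cos(a)
    m&=(X>-.16)&(X<-.025)&(Y>-.055)&(Y<.05); k=cv2.morphologyEx(m.astype(np.uint8),cv2.MORPH_CLOSE,np.ones((7,7))); n,l,s,_=cv2.connectedComponentsWithStats(k); i=1+s[1:,4].argmax(); m&=l==i
    P=W[m][:,:2]*1000; c,wh,an=cv2.minAreaRect(P.astype(np.float32)); print(tag,m.sum(),"c",np.round(c,1),np.round(wh,1),"ang",round(an,1),"gap",ingap([c[0]/1e3,c[1]/1e3,0]).round(4))
E
python3 -c "
from h import *
tub2('s8');tub2('t8')
go([.479,-.12,.19],lean(YG,0))"
```

```text
s8 103 c [ 483.5 -122.3] [83.5 44.2] ang 2.4 gap [-0.0902 -0.0027  0.    ]
t8 93 c [ 478.4 -124.3] [75.5 44.9] ang 1.3 gap [-0.0955 -0.0041  0.    ]
t 13.55 shift [4.1, -19.89, 0.58] turn [0.71, 4.38, 2.24] norms mm,deg 508 40 w 1.0 F [-0.9 -0.  -1.3] 0.0
```

jog_arm([
  [[0.5,-2.5,0.07],[0.09,0.55,0.28],100],
  [[1.0,-5,0.14],[0.18,1.1,0.56],100],
  [[1.5,-7.5,0.2],[0.27,1.65,0.84],100],
  [[2.06,-10,0.3],[0.36,2.2,1.12],100],
  [[2.6,-12.5,0.37],[0.45,2.75,1.4],100],
  [[3.1,-15,0.44],[0.54,3.3,1.68],100],
  [[3.6,-17.5,0.5],[0.63,3.85,1.96],100],
  [[4.1,-19.89,0.58],[0.71,4.38,2.24],100],
])

```text
time: 14.55
tool_pos: [0.4768, -0.1147, 0.1895]
tool_rot: [-0.002, -0.048, 0.999, 0.001]
contact_force: [0.8, 0.4, 0.9]
gripper_width: 1.002
grasp_force: 0.0
```

jog_arm([
  [[0,0,0],[0,0,0],100],
  [[0,0,0],[0,0,0],100],
])

```text
time: 14.8
tool_pos: [0.4764, -0.1122, 0.1898]
tool_rot: [-0.001, -0.049, 0.999, 0.002]
contact_force: [-0.7, -0.2, 0.4]
gripper_width: 1.0
grasp_force: 0.0
```

```bash
python3 - <<'E'
from h import *
grab("wrist","w9");tub2("w9"); print(state()["joint_pos"].round(2))
Rt=lean(1.5,0); go([.480,-.1235,.1],Rt); go([.480,-.1235,.006],Rt)
E
```

```text
w9 923 c [ 482.7 -122.5] [76.6 44.1] ang 2.1 gap [-0.091  -0.0028  0.    ]
[-0.38 -0.25  1.96  0.    1.43 -2.05]
t 14.85 shift [-0.1, -0.49, 3.63] turn [0.02, -0.01, 0.52] norms mm,deg 92 4 w 1.0 F [-0.1 -0.2 -0.3] 0.0
t 14.85 shift [-0.1, -0.5, 7.39] turn [0.02, -0.01, 0.52] norms mm,deg 185 4 w 1.0 F [-0.1 -0.2 -0.3] 0.0
```

View pics/w9.png

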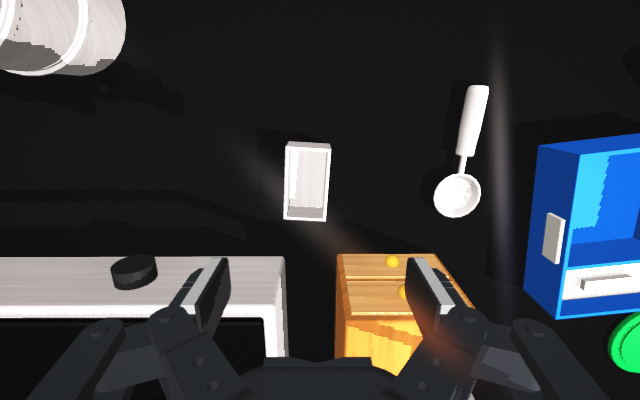

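The tub sits at (307,182), and its 76.6 × 44.1 mm measured size matches the given one. I descend first, check, then close.

```bash
python3 -c "
from h import *
Rt=lean(2.1,0); go([.4825,-.1227,.07],Rt)"
```

```text
t 14.85 shift [-0.2, -0.47, 4.83] turn [0.02, -0.01, 0.44] norms mm,deg 121 4 w 1.0 F [-0.1 -0.2 -0.3] 0.0
```

jog_arm([
  [[-0.2,-0.47,1.5],[0,0,0.44],100],
  [[-0.2,-0.47,3.2],[0,0,0.44],100],
  [[-0.2,-0.47,4.83],[0,0,0.44],100],
  [[-0.2,-0.47,4.83],[0,0,0.44],100],
  [[-0.2,-0.47,4.83],[0,0,0.44],100],
])

```text
time: 15.48
tool_pos: [0.4843, -0.1231, 0.0731]
tool_rot: [0.002, -0.019, 1.0, -0.0]
contact_force: [-0.6, 0.2, -0.0]
gripper_width: 1.002
grasp_force: 0.0
```

```bash
python3 -c "
from h import *
Rt=lean(2.1,0); go([.4825,-.1227,.006],Rt)"
```

```text
t 15.47 shift [0.08, 0.02, 2.69] turn [-0.0, 0.03, 0.01] norms mm,deg 67 0 w 1.0 F [-0.6  0.2 -0. ] 0.0
```

jog_arm([
  [[0.08,0.02,1.0],[0,0,0],100],
  [[0.08,0.02,2.0],[0,0,0],100],
  [[0.08,0.02,2.65],[0,0,0],100],
  [[0.08,0.02,2.65],[0,0,0],0],
  [[0.08,0.02,2.65],[0,0,0],0],
  [[0.08,0.02,2.65],[0,0,0],0],
  [[0.08,0.02,2.65],[0,0,0],0],
  [[0.08,0.02,2.65],[0,0,0],0],
])

```text
time: 16.48
tool_pos: [0.4828, -0.1235, 0.0066]
tool_rot: [0.002, -0.019, 1.0, -0.0]
contact_force: [0.0, 0.1, 6.6]
gripper_width: 0.504
grasp_force: 63.5
```

jog_arm([
  [[0,0,-0.8],[0,0,0],0],
  [[0,0,-2],[0,0,0],0],
  [[0,0,-4],[0,0,0],0],
  [[0,0,-5],[0,0,0],0],
  [[0,0,-5],[0,0,0],0],
])

```text
time: 17.1
tool_pos: [0.4826, -0.1236, 0.132]
tool_rot: [0.003, -0.019, 1.0, -0.001]
contact_force: [0.3, 0.5, -1.7]
gripper_width: 0.508
grasp_force: 62.8
```

```bash
python3 - <<'E'
from h import *
a=np.radians(12.5); B=np.array([.4975,.2025,0])-.028*np.array([np.cos(a),np.sin(a),0]); print(B,state()["joint_pos"].round(2))
go([B[0],B[1],.13],lean(12.5,0))
# refine box from w9/w5
for n in("t8","s8"):
    Z=np.load(n+".npz"); im=Z["im"]; W=Z["W"]; h=cv2.cvtColor(im,cv2.COLOR_RGB2HSV); x,y,z=np.moveaxis(W,-1,0)
    m=(h[...,0]>100)&(h[...,0]<130)&(h[...,1]>120)&(z>.047)&(z<.065)&(x>.35)&(x<.65)&(y>.09)&(y<.31); print(n,cv2.minAreaRect((W[m][:,:2]*1000).astype(np.float32)))
E
```

```text
[0.47016371 0.19643969 0.        ] [-0.4  -0.18  2.    0.    1.31 -2.01]
t 17.1 shift [0.02, 12.81, 0.07] turn [-0.01, 0.04, -1.3] norms mm,deg 320 10 w 0.51 F [ 0.3  0.5 -1.7] 62.78733015060425
t8 ((496.44366455078125, 202.98477172851562), (185.1979522705078, 125.51782989501953), 12.682177543640137)
s8 ((500.30072021484375, 203.3726806640625), (191.11441040039062, 125.19477081298828), 12.836589813232422)
```

jog_arm([
  [[0,2,0],[0,0,-0.2],0],
  [[0,4.1,0],[0,0,-0.4],0],
  [[0,6.2,0],[0,0,-0.6],0],
  [[0,8.4,0],[0,0,-0.85],0],
  [[0,10.6,0.03],[0,0,-1.1],0],
  [[0.02,12.81,0.07],[0,0.03,-1.3],0],
  [[0.02,12.81,0.07],[0,0.03,-1.3],0],
  [[0.02,12.81,0.07],[0,0.03,-1.3],0],
])

```text
time: 18.1
tool_pos: [0.4676, 0.1966, 0.1263]
tool_rot: [-0.003, -0.109, 0.994, -0.0]
contact_force: [-0.3, -0.1, -1.1]
gripper_width: 0.499
grasp_force: 62.8
```

```bash
python3 - <<'E'
from h import *
go([.470,.1967,.013],lean(12.7,0)); p,Rc,s=pose()
p_,T,im,d,W=grab("wrist","w10"); Q=Rc.inv().apply((W-p).reshape(-1,3)).reshape(W.shape)
hsv=cv2.cvtColor(im,cv2.COLOR_RGB2HSV); z=W[...,2]; m=(hsv[...,0]>100)&(hsv[...,0]<130)&(hsv[...,1]>120)&(z>.05)&(z<.062)
print(m.sum(),np.percentile(Q[m][:,0],[1,99]),np.percentile(Q[m][:,1],[1,99]))
E
```

```text
t 18.1 shift [-0.12, -0.02, 4.53] turn [0.0, -0.05, -0.02] norms mm,deg 113 0 w 0.5 F [-0.3 -0.1 -1.1] 62.775853872299194
3200 [-0.12254339  0.13388856] [-0.06215885  0.14461493]
```

View pics/w10.png

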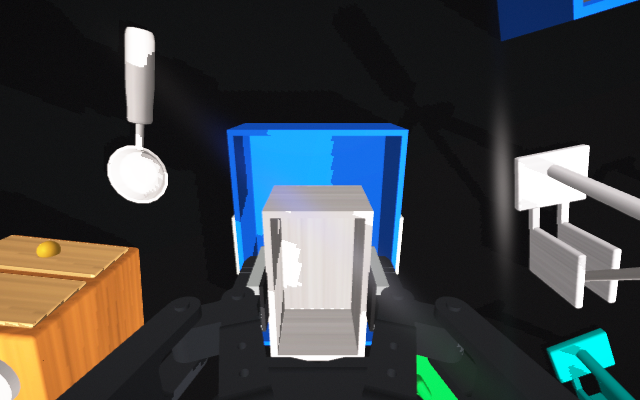

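The wrist view shows the tub at column 318, centred across the lunchbox (columns 228 to 408). I lower it now.

jog_arm([
  [[-0.12,-0.02,0.8],[0,-0.05,0],0],
  [[-0.12,-0.02,1.7],[0,-0.05,0],0],
  [[-0.12,-0.02,2.6],[0,-0.05,0],0],
  [[-0.12,-0.02,3.4],[0,-0.05,0],0],
  [[-0.12,-0.02,4.0],[0,-0.05,0],0],
  [[-0.12,-0.02,4.3],[0,-0.05,0],0],
  [[-0.12,-0.02,4.45],[0,-0.05,0],0],
  [[-0.12,-0.02,4.5],[0,-0.05,0],0],
])

```text
time: 19.15
tool_pos: [0.472, 0.1973, 0.0163]
tool_rot: [0.002, -0.109, 0.994, 0.001]
contact_force: [0.4, -0.5, -1.9]
gripper_width: 0.503
grasp_force: 62.8
```

```bash
python3 -c "
from h import *
go([.470,.1967,.011],lean(12.7,0))"
```

```text
t 19.15 shift [0.08, -0.01, 0.21] turn [0.01, 0.03, -0.02] norms mm,deg 6 0 w 0.5 F [ 0.4 -0.5 -1.9] 62.8207004070282
```

jog_arm([
  [[0,0,0.12],[0,0,0],0],
  [[0,0,0.22],[0,0.03,0],0],
  [[0,0,0.22],[0,0.03,0],0],
])

```text
time: 19.52
tool_pos: [0.4719, 0.1974, 0.0107]
tool_rot: [0.0, -0.109, 0.994, 0.001]
contact_force: [-1.4, -0.0, 0.4]
gripper_width: 0.505
grasp_force: 62.9
```

```bash
python3 -c "
from h import *
go([.470,.1967,.011],lean(12.7,0))"
```

```text
t 19.52 shift [0.08, -0.01, -0.01] turn [0.01, 0.0, -0.02] norms mm,deg 2 0 w 0.5 F [-1.4 -0.   0.4] 62.90091276168823
```

jog_arm([
  [[0,0,0.04],[0,0,0],0],
  [[0,0,0.04],[0,0,0],0],
  [[0,0,0.04],[0,0,0],58],
  [[0,0,0.04],[0,0,0],62],
  [[0,0,0.04],[0,0,0],66],
  [[0,0,0.04],[0,0,0],66],
])

```text
time: 20.27
tool_pos: [0.4715, 0.1972, 0.0092]
tool_rot: [-0.0, -0.109, 0.994, 0.001]
contact_force: [-0.3, 0.5, -0.5]
gripper_width: 0.663
grasp_force: 0.0
```

jog_arm([
  [[0,0,-0.5],[0,0,0],66],
  [[0,0,-1.5],[0,0,0],66],
  [[0,0,-3],[0,0,0],66],
  [[0,0,-5],[0,0,0],66],
  [[0,0,-7],[0,0,0],66],
  [[0,0,-7],[0,0,0],66],
  [[0,0,-7],[0,0,0],66],
])

```text
time: 21.15
tool_pos: [0.4715, 0.197, 0.1847]
tool_rot: [0.0, -0.109, 0.994, 0.001]
contact_force: [0.4, -0.4, 0.3]
gripper_width: 0.66
grasp_force: 0.0
```

```bash
python3 - <<'E'
from h import *
_,_,w,_,W=grab("wrist","w11");_,_,s,_,S=grab("scene","s11")
hsv=cv2.cvtColor(w,cv2.COLOR_RGB2HSV); a=np.radians(12.7); D=W-[.470,.1965,0]
X=D[...,0]*np.cos(a)+D[...,1]*np.sin(a); Y=-D[...,0]*np.sin(a)+D[...,1]*np.cos(a); z=W[...,2]
m=(abs(X)<.056)&(abs(Y)<.055)&(hsv[...,1]<90)&(z>.03)&(z<.048); P=np.c_[X[m],Y[m]]; print(m.sum(),cv2.minAreaRect((P*1000).astype(np.float32)),np.median(z[m]),np.percentile(z[m],[5,95]))
A=np.c_[X[m],Y[m],np.ones(m.sum())]; print("plane",np.linalg.lstsq(A,z[m],rcond=None)[0])
reg=(abs(S[...,0]-.39)<.04)&(abs(S[...,1]-.385)<.03)&(S[...,2]>.15)&(s[...,0]>180)&(s[...,2]<80); print("handle",S[reg].mean(0),S[reg].max(0))
cv2.imwrite("pics/c11.png",np.hstack([cv2.resize(w,(480,300)),cv2.resize(s[160:290,310:470],(320,260)).__class__(shape=(300,320,3),dtype=np.uint8) if 0 else cv2.resize(s[150:300,310:470],(320,300))])[:,:,::-1])
E
```

```text
961 ((2.1309661865234375, 0.221649169921875), (44.09678268432617, 76.13040924072266), 89.72229766845703) 0.03928432883613481 [0.03083825 0.04063793]
plane [-0.00756134  0.00343512  0.03810555]
handle [0.40127131 0.380641   0.18476374] [0.4154419  0.38725566 0.20901396]
```

View pics/c11.png

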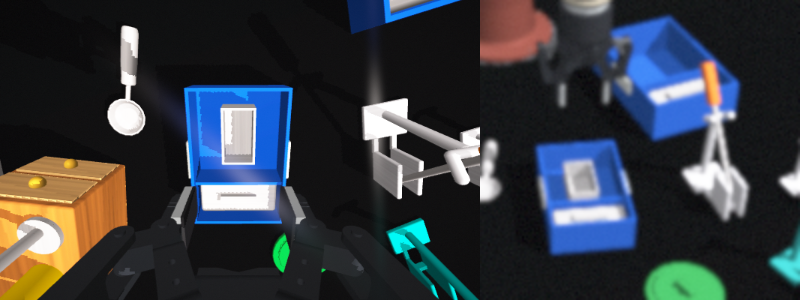

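The tub lies flat in the compartment (rim at about 40 mm, so its underside is on the 4 mm floor), within about 2 mm of centre. The rod stands in its stand at (712,120) in the crop.

```bash
python3 -c "
from plant import *
print(job_done())"
```

```text
the job is handed in; nothing more can be done
None
```

The job is handed in at about 21 s: I fished the tub out with the rod, leaned the rod back in its stand within a few mm of where it was, and set the tub flat about 2 mm off centre in the empty compartment; no verdict was shown.

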